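Pack the tooling chest, break its lid stay, shut it and raise the handle

ROBOT

A 7-joint arm with a two-finger parallel gripper is mounted at the origin on the work surface. World frame = base frame: x ahead of the robot, y to its left, z up, the work surface at z = 0. Lengths are in m, angles in rad, forces in N, time in s.
With the tool pointing down it reaches from about 0.4 to 0.85 m from the base axis. Payload 6.9 kg.
Tool frame: the origin (TCP) lies midway between the tips of the shut fingers; the grasp point (between the pads) lies behind it (ctrl.pinch_z is the z of the grasp point in the tool frame, in m); z points along the fingers, y is the line along which they close (so a half turn about z gives the same grasp; the last joint's range is limited). The gripper opens to 85 mm and grips with 20 to 120 N. Pads are 22 mm wide; open, the fingers measure 114 mm over their backs; the gripper's body (76 mm by 85 mm) begins 54 mm behind the grasp point. The pads swing forward as they close: fully open they stand 13 mm farther back than shut.
Start: joints at [-1.216, 0.507, -0.238, 1.5, 0.126, 1.149, -0.155], TCP at [0.155, 0.606, 0.231] pointing down, gripper open.
Joint ranges: [-3.08, 3.08], [-0.24, 2.05], [-1.43, 1.35], [0, 2.5], [-1.52, 4.66], [0.17, 1.96], [-2.89, 2.89]. Speed limits (rad/s): [2.39, 2.39, 3.14, 3.14, 3.14, 3.14, 3.14].

INTERFACE

Orientations are given as a unit quaternion [w, x, y, z].
In Python, from station import ctrl, get_state, vision, ticket, models gives the robot as it stands. Calls block until the motion is done:
- ctrl.movep(position, orientation): joint-space move of the TCP to a pose.
- ctrl.movel(position, frame=None, max_speed=0.15): straight line of the TCP; frame=None keeps the orientation; max_speed is the mean speed in m/s.
- ctrl.set_joints(angles): joint-space move.
- ctrl.ungrasp() and ctrl.close_gripper(force=None): open the fingers fully, or close them until they stop; force is the grip in N (None keeps the last).
- ctrl.pause(seconds).
- ctrl.ik(position, orientation): joint angles nearest the present ones, or None.
- get_state(): the state.
- vision.grab_frame(name): name is "side" or "top"; returns (picture, depth): 384x512x3 uint8, blue, green, red; 384x512 float32, m along the optical axis (not along the pixel's ray), 0 where there is no reading.
- vision.camera_info(name): a dict with "mtx" (3x3 intrinsics, pixels), "R" (3x3) and "t" (3): a world point X has camera coordinates R X + t. Camera axes: x right, y down, z forward; pixel columns grow to the right and rows downward; lengths in m; the calibration is good to about 2 mm. A picture is of the moment at which its call begins. camera_info takes no time and is no camera call.
A pose or a line that the arm cannot do raises ctrl.Unreachable and nothing moves.
- ticket.close_job(): hands the job in; it is judged then, once.
Trained networks look in the newest picture that a camera, given by its name, has taken for a name from the list of things; names that differ only in an ending like _2 or _b are one class to them, and where a whole thing is asked for, a point or a joint stands for the part that bears it (a point fixed in the world has none). Each returns a list of dicts, best first, with "p" (0 to 1); they miss things now and then, are a little off and sometimes report something else, mostly with a low value. They report only what shows in the picture. A call takes as long as a camera call. They do not tell look-alikes from the thing itself.
- models.recognise(camera, target): "point" ([column, row] in pixels, amid what is visible of it).
- models.masks_of(camera, target): "mask" (384x512 bool, what is visible of it) and "point" ([column, row] in pixels, amid what is visible of it).
The state is a dict: "time": time; "qpos": joint angles; "qd": joint speeds; "tau": joint torques, N m; "tcp_pos": TCP position; "eef_rot": TCP orientation; "contact_force": force on the tool from outside, world axes, zero at the start; "wrist_torque": the same for the moment, N m; "width": finger opening in m; "gripper_force": force on a finger pad.
Only numpy, scipy, OpenCV 4.12 (cv2) and the standard library are available. Lean on these libraries where they do the work, as an engineer would, in place of code of your own. Each camera call takes 0.05 s, during which the arm holds its last target. There are 200 camera calls.

TASK

Pack up the tooling chest: put every jaw block (square, notched top) that is on the bench into the compartment at the end with the folding lid stay, and every guide bush (round, flanged) into the other compartment. Then, with everything in, press the locked stay at its knee to break it, lower the lid gently until it is fully shut, and swing the carry handle on the lid up until it seats upright in its detent. Leave the other things on the bench where they are.

Things in the scene. Friction and masses are not known exactly. Their poses are not given: they have to be found in the camera images.
- chest: fixed grey steel chest, outside 250 x 220 x 85 mm (x, y, z), walls, floor and divider 5 mm. Origin at the centre of its underside, z up. A divider at x = 0, 40 mm high, makes two compartments of 117 (x) x 210 (y) mm: at -x, the end with the folding stay (nearest the robot), for jaw blocks; at +x for guide bushes. The lid is hinged along the +y rim and stands open at the start
- lid_hinge (a point): middle of the lid's hinge line, at chest (0, 110, 85) mm; the line runs along the chest's x; axes as the chest's. A locked stay keeps the lid up however it is pushed; break the stay first
- lid (a joint): lid angle: 0 open as at the start (86 degrees up from shut, leaning slightly towards shut), growing as it closes to 1.50 rad, fully shut on the rim. The stiff hinge (0.8 N m) keeps the lid where it is left; while the stay is locked the lid cannot be lowered
- lid_edge (a point): middle of the lid's free edge on its outer face, 220 mm from the hinge line; about 305 mm above the bench when open. The lid is a plate 250 x 220 x 10 mm; its outer face looks to the chest's +y when open, up when shut. Axes the lid's, parallel to the chest's when shut. About 5 N on the outer face near this edge, from behind, lowers the lid once the stay is broken
- knee_pad (a point): centre of the thumb pad at the stay's knee: dark disc 20 mm across, 26 mm long along the chest's x, outside the -x end wall, at chest (-151, -9, 117) mm while locked. Two flat steel links: 62 mm from a pin on the chest to the knee, 130 mm on to a pin on the lid. Pressing the pad down from above (3 to 8 N) by 20 mm breaks the stay, which stays broken and folds down beside the wall as the lid goes down
- stay_knee (a joint): fold of the stay at its knee: 0 locked straight, about 0.5 rad after the pad is pressed down 20 mm, 2.8 rad with the lid shut; counts as broken above 0.3
- handle (a joint): carry handle against the lid: 0 folded flat towards the hinge, 1.50 rad standing up at its end stop. From about 1.0 to 1.3 rad it must be forced past a sprung ball (about 3 N at the bar); past that it snaps to the stop and stays up; let go short of it, it falls back flat. Seated above 1.42
- handle_bar (a point): middle of the handle's grip bar: rubber, 14 mm thick, 110 mm long along the chest's x, 60 mm from the pivot line, on two 10 mm arms. Lid shut and handle flat: 18 mm above the lid's outer face, at chest (0, 30, 113) mm
- handle_pivot (a point): middle of the handle's pivot line, parallel to the lid's hinge, 140 mm from it and 18 mm above the outer face; lid shut: at chest (0, -30, 113) mm. The handle swings about it from the chest's +y (flat) to straight up
- jaw1: steel jaw block, one of up to three alike (absent in some starts): 24 x 34 x 50 mm (x, y, z) with a 14 mm wide, 12 mm deep notch along x in the middle of its top; about 0.2 kg; stands on the bench at the start; origin at the centre of its underside, z up through the notch
- jaw2: steel jaw block, one of up to three alike (absent in some starts): 24 x 34 x 50 mm (x, y, z) with a 14 mm wide, 12 mm deep notch along x in the middle of its top; about 0.2 kg; stands on the bench at the start; origin at the centre of its underside, z up through the notch
- jaw3: steel jaw block, one of up to three alike (absent in some starts): 24 x 34 x 50 mm (x, y, z) with a 14 mm wide, 12 mm deep notch along x in the middle of its top; about 0.2 kg; stands on the bench at the start; origin at the centre of its underside, z up through the notch
- bush1: steel guide bush, one of up to three alike (absent in some starts): round, flange 38 mm across and 8 mm thick at the foot, above it a body 26 mm across, 50 mm tall overall; about 0.12 kg; stands on its flange at the start; origin at the centre of its underside, z along its axis
- bush2: steel guide bush, one of up to three alike (absent in some starts): round, flange 38 mm across and 8 mm thick at the foot, above it a body 26 mm across, 50 mm tall overall; about 0.12 kg; stands on its flange at the start; origin at the centre of its underside, z along its axis
- bush3: steel guide bush, one of up to three alike (absent in some starts): round, flange 38 mm across and 8 mm thick at the foot, above it a body 26 mm across, 50 mm tall overall; about 0.12 kg; stands on its flange at the start; origin at the centre of its underside, z along its axis
- spacer: bystander: small brass spacer ring, 26 mm across, 14 mm high; origin at its underside
- oiler: bystander: small white oil bottle, 36 mm across, 95 mm tall; origin at its underside
- tape: bystander: black roll of tape lying flat, 90 mm across, 19 mm high; origin at its underside
- driver: bystander: screwdriver lying on the bench
- spanner: bystander: spanner lying on the bench
- mug: bystander: white mug, 76 mm across, 90 mm tall; origin at its underside
Mind the look-alikes: they are no part of the job. Leave any orange or yellow look-alike of the bush2 alone.

How it is judged:
On the way, in this order (a step that is already met when the one before it is completed fails the run):
1. all the jaw blocks and guide bushes present are in their compartments while the lid still stands open on its locked stay (x of jaw1 in the frame of chest between -0.123 and -0.001 m and y of jaw1 in the frame of chest between -0.108 and 0.108 m and z of jaw1 in the frame of chest between 0 and 0.06 m and x of jaw2 in the frame of chest between -0.123 and -0.001 m and y of jaw2 in the frame of chest between -0.108 and 0.108 m and z of jaw2 in the frame of chest between 0 and 0.06 m and x of jaw3 in the frame of chest between -0.123 and -0.001 m and y of jaw3 in the frame of chest between -0.108 and 0.108 m and z of jaw3 in the frame of chest between 0 and 0.06 m and x of bush1 in the frame of chest between 0.001 and 0.123 m and y of bush1 in the frame of chest between -0.108 and 0.108 m and z of bush1 in the frame of chest between 0 and 0.06 m and x of bush2 in the frame of chest between 0.001 and 0.123 m and y of bush2 in the frame of chest between -0.108 and 0.108 m and z of bush2 in the frame of chest between 0 and 0.06 m and x of bush3 in the frame of chest between 0.001 and 0.123 m and y of bush3 in the frame of chest between -0.108 and 0.108 m and z of bush3 in the frame of chest between 0 and 0.06 m and value of joint stay_knee below 0.28 rad and value of joint lid below 0.1 rad), for 0.2 s.
2. the stay is broken at its knee while the lid is still up (value of joint stay_knee above 0.3 rad and value of joint lid below 0.7 rad), for 0.1 s.
3. the lid is fully shut (value of joint lid above 1.46 rad), for 0.2 s.
4. the carry handle is seated upright (value of joint handle above 1.42 rad and value of joint lid above 1.46 rad), for 0.2 s.
At the end, for the whole second after the job is handed in: every jaw block present lies in the compartment at the stay's end and every guide bush present in the other (origin between the walls, below 60 mm), the lid is shut (joint above 1.46 of 1.50 rad), the carry handle is seated upright (joint above 1.42 of 1.50 rad), all at rest (all of step 4 and x of jaw1 in the frame of chest between -0.123 and -0.001 m and y of jaw1 in the frame of chest between -0.108 and 0.108 m and z of jaw1 in the frame of chest between 0 and 0.06 m and x of jaw2 in the frame of chest between -0.123 and -0.001 m and y of jaw2 in the frame of chest between -0.108 and 0.108 m and z of jaw2 in the frame of chest between 0 and 0.06 m and x of jaw3 in the frame of chest between -0.123 and -0.001 m and y of jaw3 in the frame of chest between -0.108 and 0.108 m and z of jaw3 in the frame of chest between 0 and 0.06 m and x of bush1 in the frame of chest between 0.001 and 0.123 m and y of bush1 in the frame of chest between -0.108 and 0.108 m and z of bush1 in the frame of chest between 0 and 0.06 m and x of bush2 in the frame of chest between 0.001 and 0.123 m and y of bush2 in the frame of chest between -0.108 and 0.108 m and z of bush2 in the frame of chest between 0 and 0.06 m and x of bush3 in the frame of chest between 0.001 and 0.123 m and y of bush3 in the frame of chest between -0.108 and 0.108 m and z of bush3 in the frame of chest between 0 and 0.06 m and velocity of joint each of handle, lid below 0.1 rad/s and contact force between each of jaw1, jaw2, jaw3, bush1, bush2, bush3 and the fingers below 0.2 N); the robot touches nothing.
It fails at once if the lid is slammed (faster than 2.5 rad/s) (velocity of joint lid above 2.5 rad/s).
It fails at once if a bystander (spacer, oil bottle, tape, screwdriver, spanner, mug) is moved more than 6 cm (distance of any of spacer, oiler, tape, driver, spanner, mug from where it was at the start of the episode above 0.06 m).
Of jaw1, jaw2, jaw3, bush1, bush2, bush3 only 4 to 6 are there at a start; the rules pass over those that are not, and their reading is None.
At some moment in a run one of jaw1, jaw2, jaw3, bush1, bush2, bush3 may be knocked a few centimetres aside while the robot is not near it.
It also fails if it takes over 208 s, if anything falls off the work surface, if the arm or the gripper's body presses on something with over 40 N, if the wrist force passes 120 N, or if a joint passes its speed limit or range.

## Working session

There is one attempt and no reset: what is moved stays moved. The work goes in short steps, each a Python script; the robot and the scene stay as the last script left them, time stands still between calls to the robot, and variables do not carry over. Pictures are saved under pics/ and viewed, at most 14 in all, crops included, and the job is handed in when it is done.

```bash
ls; mkdir -p pics; python3 - <<'E'
from station import ctrl,get_state,vision,ticket,models
import cv2
for n in("top","side"):
    p,d=vision.grab_frame(n); cv2.imwrite(f"pics/{n}0.png",p)
    c=vision.camera_info(n); print(n,c["mtx"].tolist(),c["R"].round(3).tolist(),c["t"].round(3).tolist())
    for t in("jaw1","bush1","chest","knee_pad","lid","spacer","oiler","tape","driver","spanner","mug"):
        print(t,[([int(v) for v in r["point"]],round(r["p"],2)) for r in models.recognise(n,t)])
s=get_state();print(s["time"],s["eef_rot"],ctrl.pinch_z)
E
```

```text
pics
top [[409.7336638103473, 0.0, 254.90382102232851], [0.0, 409.7336638103473, 180.48239688380826], [0.0, 0.0, 1.0]] [[0.014, -1.0, -0.016], [-0.98, -0.01, -0.197], [0.196, 0.019, -0.98]] [0.039, 0.596, 1.692]
jaw1 [([301, 189], 0.61), ([322, 187], 0.55), ([292, 220], 0.53)]
bush1 [([368, 211], 0.64), ([336, 175], 0.63), ([352, 195], 0.61), ([377, 231], 0.45), ([341, 215], 0.44)]
chest [([228, 179], 0.7)]
knee_pad [([267, 140], 0.67), ([228, 210], 0.63)]
lid [([200, 166], 0.74), ([203, 166], 0.67), ([145, 226], 0.51)]
spacer []
oiler [([354, 230], 0.63)]
tape [([270, 152], 0.7)]
driver [([198, 166], 0.65), ([367, 181], 0.53)]
spanner [([301, 189], 0.59), ([148, 226], 0.48), ([204, 168], 0.33)]
mug [([146, 180], 0.75), ([228, 177], 0.42), ([366, 179], 0.31)]
side [[370.9303721356299, 0.0, 253.51347659471975], [0.0, 370.9303721356299, 197.4209968294642], [0.0, 0.0, 1.0]] [[0.914, -0.405, 0.003], [-0.217, -0.495, -0.842], [0.342, 0.769, -0.54]] [-0.527, 0.301, 1.18]
jaw1 [([271, 267], 0.64), ([286, 290], 0.58), ([224, 272], 0.52)]
bush1 [([282, 349], 0.8), ([243, 303], 0.71), ([265, 320], 0.67), ([298, 326], 0.66), ([311, 297], 0.59), ([260, 369], 0.51)]
chest [([240, 197], 0.73)]
knee_pad []
lid [([236, 166], 0.72)]
spacer [([237, 197], 0.73)]
oiler [([247, 337], 0.61)]
tape [([241, 168], 0.62), ([302, 234], 0.61)]
driver [([326, 332], 0.89)]
spanner [([173, 193], 0.45), ([247, 340], 0.28)]
mug []
1.2 [-1.41104567e-05  1.24584743e-01  9.92208970e-01 -4.48915501e-05] -0.0187
```

```bash
python3 - <<'E'
import cv2
a=cv2.imread("pics/top0.png");cv2.imwrite("pics/top0c.png",cv2.resize(a[110:270,120:400],None,fx=2.8,fy=2.8,interpolation=2))
a=cv2.imread("pics/side0.png");cv2.imwrite("pics/side0c.png",cv2.resize(a,None,fx=1.56,fy=1.56,interpolation=2))
E
```

```text
(no output)
```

View pics/top0c.png

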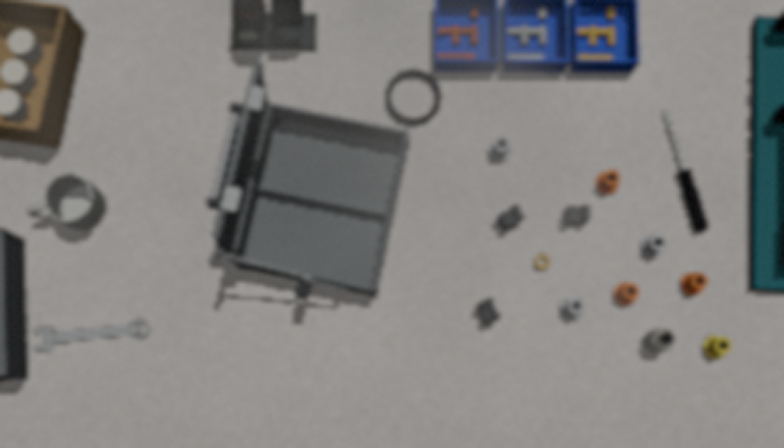

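View pics/side0c.png

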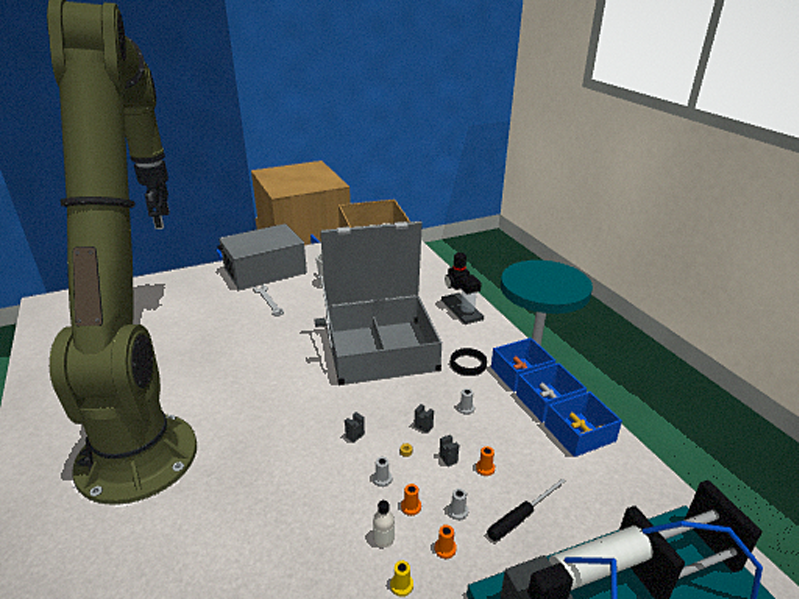

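The top crop (offset 120,110, scale 2.8) shows:
- Grey jaws at full-image pixels (301,188), (325,187) and (293,222).
- Grey bushes at (298,164), (353,198) and (324,220).
- Look-alikes: orange bushes at (337,175), (344,214) and (367,211), and a yellow bush at (375,233).
- The oiler at (354,230) and the spacer at (313,203).
- The stay, at the bottom of the chest (its -x end).

The side view agrees. All six parts are present, and I'm choosing only the uncoloured steel ones. Next I'll localise by height clusters.

```bash
cat > h.py <<'E'
from station import ctrl,get_state,vision,ticket,models
import numpy as np,cv2
from scipy.optimize import minimize
from scipy.spatial.transform import Rotation as Ro
def cloud(n):
    p,d=vision.grab_frame(n);c=vision.camera_info(n);K=c["mtx"]
    v,u=np.mgrid[:384,:512]
    X=np.stack([(u-K[0,2])*d/K[0,0],(v-K[1,2])*d/K[1,1],d],-1)
    W=(X-c["t"])@c["R"]; W[d<=0]=np.nan
    return p,W
def proj(n,P):
    c=vision.camera_info(n);X=np.asarray(P)@c["R"].T+c["t"];q=X@c["mtx"].T
    return q[:,:2]/q[:,2:]
def pix2w(n,uv,z):
    c=vision.camera_info(n);r=c["R"].T@np.linalg.inv(c["mtx"])@[*uv,1];o=-c["R"].T@c["t"]
    return o+r*(z-o[2])/r[2]
def objects(n,xr=(.2,.9),yr=(-.7,.05)):
    """blobs standing on the bench: (centre px, mask, est xy, height, sat)"""
    p,W=cloud(n);z=W[...,2]
    m=((z>.010)&(z<.12)&(W[...,0]>xr[0])&(W[...,0]<xr[1])&(W[...,1]>yr[0])&(W[...,1]<yr[1])).astype(np.uint8)
    k,lab,st,ce=cv2.connectedComponentsWithStats(m,connectivity=4)
    hsv=cv2.cvtColor(p,cv2.COLOR_BGR2HSV);out=[]
    for i in range(1,k):
        if st[i,4]<15:continue
        M=lab==i
        out.append(dict(px=ce[i],mask=M,W=W[M],xy=pix2w(n,ce[i],.027)[:2],h=np.nanpercentile(z[M],95),area=st[i,4],sat=np.median(hsv[M][:,1]),val=np.median(hsv[M][:,2])))
    return out
E
python3 - <<'E'
from h import *
for n in("top","side"):
    print(n)
    for o in objects(n):print(o["px"].round(),o["xy"].round(3),"med",np.nanmedian(o["W"],0).round(3),"h %.3f"%o["h"],o["area"],o["sat"],o["val"])
E
```

```text
top
[405. 168.] [ 0.667 -0.609] med [ 0.642 -0.588  0.033] h 0.113 3157 156.0 64.0
[285. 127.] [ 0.846 -0.087] med [ 0.836 -0.083  0.03 ] h 0.063 229 65.0 105.0
[322. 127.] [ 0.85 -0.25] med [ 0.842 -0.254  0.031] h 0.063 555 97.0 98.0
[267. 144.] [ 0.768 -0.003] med [ 0.773 -0.005  0.019] h 0.026 122 8.0 86.0
[421. 163.] [ 0.688 -0.678] med [ 0.683 -0.673  0.032] h 0.118 274 161.0 80.0
[259. 176.] [0.623 0.029] med [0.629 0.028 0.074] h 0.091 175 3.0 89.0
[361. 163.] [ 0.683 -0.417] med [ 0.685 -0.42   0.015] h 0.020 16 4.0 119.0
[298. 162.] [ 0.685 -0.142] med [ 0.681 -0.14   0.046] h 0.055 46 2.0 111.5
[367. 181.] [ 0.604 -0.438] med [ 0.603 -0.439  0.022] h 0.030 134 13.0 34.0
[337. 174.] [ 0.636 -0.309] med [ 0.633 -0.305  0.047] h 0.053 41 132.0 117.0
[302. 187.] [ 0.574 -0.156] med [ 0.571 -0.155  0.041] h 0.055 58 4.0 72.5
[325. 186.] [ 0.579 -0.258] med [ 0.577 -0.256  0.042] h 0.054 62 7.5 86.0
[353. 197.] [ 0.535 -0.378] med [ 0.534 -0.375  0.047] h 0.054 47 3.0 106.0
[313. 203.] [ 0.506 -0.205] med [ 0.508 -0.208  0.015] h 0.020 20 71.0 139.0
[368. 210.] [ 0.478 -0.437] m
[... 1362 characters left out ...]
[451. 331.] [ 0.915 -0.586] med [ 0.87  -0.609  0.101] h 0.117 706 153.0 21.5
[294. 321.] [ 0.534 -0.379] med [ 0.528 -0.388  0.042] h 0.051 132 8.0 102.5
[245. 336.] [ 0.388 -0.371] med [ 0.379 -0.391  0.056] h 0.094 308 21.0 137.0
[400. 336.] [ 0.775 -0.542] med [ 0.723 -0.58   0.112] h 0.119 77 30.0 21.0
[286. 345.] [ 0.475 -0.44 ] med [ 0.47  -0.448  0.042] h 0.051 152 255.0 137.5
[437. 363.] [ 0.804 -0.643] med [ 0.793 -0.655  0.035] h 0.114 2906 232.0 48.0
[331. 370.] [ 0.545 -0.549] med [ 0.505 -0.58   0.104] h 0.116 878 39.0 68.0
[257. 368.] [ 0.379 -0.47 ] med [ 0.375 -0.479  0.045] h 0.051 164 255.0 136.0
[379. 374.] [ 0.649 -0.606] med [ 0.626 -0.625  0.033] h 0.118 513 175.0 90.0
```

```bash
cat >> h.py <<'E'
def sil(n,P,s=8):
    q=np.round(proj(n,P)*s+s/2-.5).astype(np.int32);a=np.zeros((384*s//1,512*s),np.uint8)
    h=cv2.convexHull(q);o=h.reshape(-1,2).min(0)//s-2;w=12+(np.ptp(h.reshape(-1,2),0)//s)
    im=np.zeros((w[1]*s,w[0]*s),np.uint8);cv2.fillConvexPoly(im,(h.reshape(-1,2)-o*s).astype(np.int32),255)
    return o,cv2.resize(im,(int(w[0]),int(w[1])),interpolation=cv2.INTER_AREA)/255.
def jawfit(blobs,xy):
    """blobs: {cam: mask}; yaw by silhouette match"""
    B=np.array([[a*.012,b*.017,z] for a in(1,-1) for b in(1,-1) for z in(.01,.05)])
    def cost(v):
        R=Ro.from_euler("z",v[2]).as_matrix();e=0
        for n,m in blobs.items():
            o,im=sil(n,B@R.T+[v[0],v[1],0]);h,w=im.shape
            sub=m[o[1]:o[1]+h,o[0]:o[0]+w].astype(float);e+=np.abs(sub-im).sum()/m.sum()
        return e
    best=None
    for y in np.deg2rad(np.arange(0,180,12)):
        r=minimize(cost,[*xy,y],method="Nelder-Mead",options=dict(initial_simplex=np.array([*xy,y])+np.array([[0,0,0],[.004,0,0],[0,.004,0],[0,0,.15]]),maxfev=60))
        if best is None or r.fun<best.fun:best=r
    return best.x,best.fun
E
python3 - <<'E'
from h import *
S=objects("side");T=objects("top")
for xy in[(.572,-.157),(.578,-.259),(.428,-.121)]:
    f=lambda L:min(L,key=lambda o:np.hypot(*(o["xy"]-xy)))["mask"]
    for b in({"side":f(S)},{"side":f(S),"top":f(T)}):
        x,e=jawfit(b,xy);print(xy,x[:2].round(4),np.rad2deg(x[2]).round(),round(e,3))
from scipy.optimize import least_squares
P=[]
for n in("top","side"):
    p,W=cloud(n);m=(W[...,2]>.079)&(W[...,2]<.088)&(abs(W[...,0]-.6)<.2)&(abs(W[...,1]-.1)<.22)
    A=W[m];P.append(A);print(n,len(A),np.median(A,0).round(3))
def res(v,A):
    d=(A[:,:2]-v[:2]);c,s=np.cos(v[2]),np.sin(v[2]);l=np.abs(np.c_[d@[c,s],d@[-s,c]])-[.1225,.1075]
    return np.where((l>0).all(1),np.hypot(*np.maximum(l,0).T),np.abs(l.max(1)))
for A in(P[0],P[1],np.vstack(P)):
    r=min((least_squares(res,[x,y,np.deg2rad(-10)],args=(A,),loss="soft_l1",f_scale=.004) for x in(.55,.6,.65) for y in(.1,.14,.18)),key=lambda r:r.cost)
    print(r.x.round(4),np.rad2deg(r.x[2]),r.cost/len(A))
v=r.x
p=cv2.imread("pics/side0.png");q=cv2.imread("pics/top0.png")
R=Ro.from_euler("z",v[2]).as_matrix();C=np.array([[a,b,z] for z in(0,.085) for a,b in((-.125,-.11),(.125,-.11),(.125,.11),(-.125,.11))])@R.T+[v[0],v[1],0]
kp=np.array([[-.151+a,-.009,.117] for a in(-.013,.013)])@R.T+[v[0],v[1],0]
out=[]
for n,i,(a,b) in(("side",p,(190,120)),("top",q,(180,120))):
    i=cv2.resize(i[b:b+210,a:a+165],None,fx=2.4,fy=2.4,interpolation=2)
    for t in proj(n,np.vstack([C,kp])):cv2.circle(i,tuple(int(k) for k in(t-[a,b]+.5)*2.4),2,(0,0,255),-1)
    out.append(i)
cv2.imwrite("pics/chk.png",np.hstack(out))
E
```

```text
(0.572, -0.157) [ 0.5707 -0.1599] 27.0 0.145
(0.572, -0.157) [ 0.573 -0.156] 31.0 0.392Traceback (most recent call last):
  File "<stdin>", line 6, in <module>
  File "h.py", line 44, in jawfit
    r=minimize(cost,[*xy,y],method="Nelder-Mead",options=dict(initial_simplex=np.array([*xy,y])+np.array([[0,0,0],[.004,0,0],[0,.004,0],[0,0,.15]]),maxfev=60))
    res = _minimize_neldermead(fun, x0, args, callback, bounds=bounds,
                               **options)
    fxcc = func(xcc)
    fx = function(np.copy(x), *(wrapper_args + args))
  File "h.py", line 39, in cost
    o,im=sil(n,B@R.T+[v[0],v[1],0]);h,w=im.shape
         ~~~^^^^^^^^^^^^^^^^^^^^^^^
  File "h.py", line 29, in sil
    q=np.round(proj(n,P)*s+s/2-.5).astype(np.int32);a=np.zeros((384*s//1,512*s),np.uint8)
               ~~~~^^^^^
  File "h.py", line 12, in proj
    c=vision.camera_info(n);X=np.asarray(P)@c["R"].T+c["t"];q=X@c["mtx"].T
ValueError: time passes only in moves, steps and waits
```

```bash
sed -i 's/;a=np.zeros((384\*s\/\/1,512\*s),np.uint8)//; s/vision\.camera_info(n)/CI[n]/' h.py
sed -i '3a CI={n:vision.camera_info(n) for n in("top","side")}' h.py
cat > a.py <<'E'
from h import *
S=objects("side");T=objects("top")
for xy in[(.572,-.157),(.578,-.259),(.428,-.121)]:
    f=lambda L:min(L,key=lambda o:np.hypot(*(o["xy"]-xy)))["mask"]
    for b in({"side":f(S)},):
        x,e=jawfit(b,xy);print(xy,x[:2].round(4),np.rad2deg(x[2]).round(),round(e,3))
from scipy.optimize import least_squares
P=[]
for n in("top","side"):
    p,W=cloud(n);m=(W[...,2]>.079)&(W[...,2]<.088)&(abs(W[...,0]-.6)<.2)&(abs(W[...,1]-.1)<.22)
    A=W[m];P.append(A);print(n,len(A),np.median(A,0).round(3))
def res(v,A):
    d=(A[:,:2]-v[:2]);c,s=np.cos(v[2]),np.sin(v[2]);l=np.abs(np.c_[d@[c,s],d@[-s,c]])-[.1225,.1075]
    return np.where((l>0).all(1),np.hypot(*np.maximum(l,0).T),np.abs(l.max(1)))
for A in(P[0],P[1],np.vstack(P)):
    r=min((least_squares(res,[x,y,np.deg2rad(-10)],args=(A,),loss="soft_l1",f_scale=.004) for x in(.55,.6,.65) for y in(.1,.14,.18)),key=lambda r:r.cost)
    print(r.x.round(4),np.rad2deg(r.x[2]),r.cost/len(A))
v=r.x
p=cv2.imread("pics/side0.png");q=cv2.imread("pics/top0.png")
R=Ro.from_euler("z",v[2]).as_matrix();C=np.array([[a,b,z] for z in(0,.085) for a,b in((-.125,-.11),(.125,-.11),(.125,.11),(-.125,.11))])@R.T+[v[0],v[1],0]
kp=np.array([[-.151+a,-.009,.117] for a in(-.013,.013)])@R.T+[v[0],v[1],0]
out=[]
for n,i,(a,b) in(("side",p,(190,120)),("top",q,(180,120))):
    i=cv2.resize(i[b:b+210,a:a+165],None,fx=2.4,fy=2.4,interpolation=2)
    for t in proj(n,np.vstack([C,kp])):cv2.circle(i,tuple(int(k) for k in(t-[a,b]+.5)*2.4),2,(0,0,255),-1)
    out.append(i)
cv2.imwrite("pics/chk.png",np.hstack(out))
E
python3 a.py
```

```text
(0.572, -0.157) [ 0.5709 -0.1594] 33.0 0.147
(0.578, -0.259) [ 0.576  -0.2626] -0.0 0.097
(0.428, -0.121) [ 0.4258 -0.1246] 113.0 0.112
top 199 [0.607 0.111 0.084]
side 374 [0.594 0.119 0.083]
[ 0.5943  0.1345 -0.2004] -11.484902920224313 2.22689509166032e-06
[ 0.592   0.13   -0.1989] -11.395131834628707 4.797978839137866e-06
[ 0.593   0.1314 -0.1997] -11.44279067121382 5.035489173703352e-06
```

View pics/chk.png

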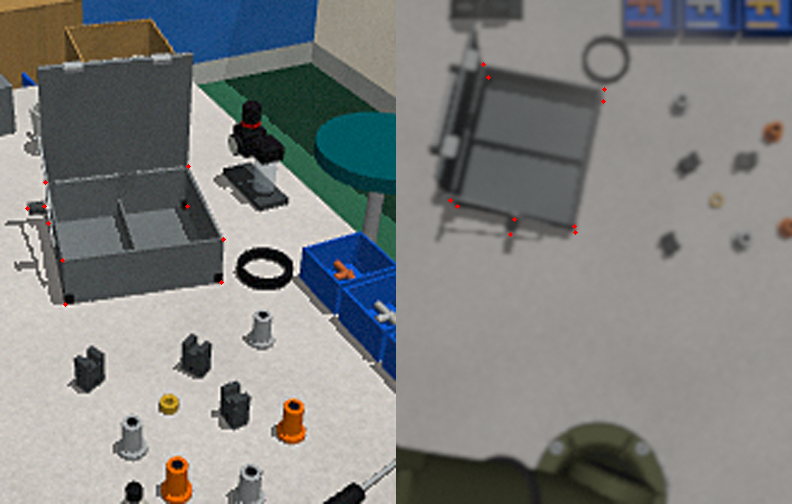

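The overlay fits: chest at about (0.593, 0.131), yaw -11.4°, with the knee-pad marks on the dark disc at (35,208) in the side half. The three dark notched blocks and three plain grey bushes are clear of the orange, yellow and brass look-alikes. I'll start with one pick.

```bash
cat >> h.py <<'E'
CX,CY,CW=.593,.1318,-.1997
RC=Ro.from_euler("z",CW)
def c2w(p): return RC.apply(p)+[CX,CY,0]
def down(psi):
    t=(psi+np.pi/2)/2; return np.array([0,np.cos(t),np.sin(t),0])
def orient(pos,psi):
    """of the two equivalent grasps, the one with the nearer, comfortable wrist"""
    q0=np.array(get_state()["qpos"]);best=None
    for k in(0,np.pi):
        q=ctrl.ik(np.array(pos),down(psi+k))
        if q is not None:
            q=np.array(q);c=np.abs(q-q0).max()+ (10 if abs(q[6])>2.6 else 0)
            if best is None or c<best[0]:best=(c,down(psi+k))
    if best is None:raise RuntimeError("no ik %s"%pos)
    return best[1]
def parts():
    """steel parts on the bench by side camera (top fused for position)"""
    S=objects("side",(.25,.9),(-.6,-.02));T=objects("top",(.25,.9),(-.6,-.02));r=[]
    for o in S:
        if o["sat"]<60 and 60<o["area"]<230 and .044<o["h"]<.06:
            t=[a["xy"] for a in T if np.hypot(*(a["xy"]-o["xy"]))<.012]
            k="jaw" if o["val"]<70 else "bush"
            r.append(dict(k=k,xy=(o["xy"]+t[0])/2 if t else o["xy"],m=o["mask"],nt=len(t)))
    return r
def fit_pick(o):
    if o["k"]=="bush":return o["xy"],None
    x,e=jawfit({"side":o["mask" if "mask" in o else "m"]},o["xy"]);return o["xy"],x[2]
def pick(o,psi=None,off=0.):
    xy,yaw=fit_pick(o)
    if psi is None: psi=yaw if yaw is not None else 0.
    h=np.array([*xy,.14]);q=orient(h,psi);ctrl.ungrasp()
    ctrl.movep(h,q); ctrl.movel(np.array([*xy,.015]),max_speed=.12)
    ctrl.close_gripper(40); w=get_state()["width"]
    ctrl.movel(np.array([*xy,.22]),max_speed=.25)
    print(o["k"],np.round(xy,3),"yaw",yaw,"w %.4f -> %.4f"%(w,get_state()["width"]),"t",round(get_state()["time"],1))
def place(cx,cy):
    a=c2w([cx,-.10,.22]);q=orient(a,CW+np.pi/2)
    ctrl.movep(a,q);ctrl.movel(c2w([cx,cy,.20]),max_speed=.25)
    ctrl.movel(c2w([cx,cy,.026]),max_speed=.12);w=get_state()["width"];ctrl.ungrasp()
    ctrl.movel(c2w([cx,cy,.20]),max_speed=.25);ctrl.movel(c2w([cx,-.10,.22]),max_speed=.25)
    print("placed w %.4f"%w,"t",round(get_state()["time"],1))
E
python3 - <<'E'
from h import *
P=parts()
for o in P:print(o["k"],o["xy"].round(4),o["nt"])
s=get_state();ctrl.movel(np.array([.155,.606,.45]),max_speed=.3)
ctrl.movep(np.array([.50,-.15,.42]),orient([.50,-.15,.42],0.))
print(get_state()["time"],np.round(get_state()["qpos"],2))
o=min((o for o in P if o["k"]=="jaw"),key=lambda o:np.hypot(*(o["xy"]-[.428,-.121])))
pick(o)
E
```

```text
bush [ 0.6854 -0.1424] 1
jaw [ 0.5727 -0.1567] 1
jaw [ 0.4275 -0.1216] 1
jaw [ 0.5781 -0.2593] 1
bush [ 0.4357 -0.2527] 1
bush [ 0.5334 -0.3789] 1
5.5 [-0.26  0.3   0.74  1.4  -0.2   1.52  0.47]
jaw [ 0.428 -0.122] yaw 1.983201195220386 w 0.0234 -> 0.0237 t 9.6
```

```bash
python3 - <<'E'
from h import *
place(-.075,.028);print(np.round(get_state()["qpos"],2),np.round(get_state()["contact_force"],1))
p,_=vision.grab_frame("side");cv2.imwrite("pics/s1.png",cv2.resize(p[100:340,130:400],None,fx=2.2,fy=2.2))
for o in parts():print(o["k"],o["xy"].round(4),o["nt"])
E
```

```text
placed w 0.0233 t 14.8
[-0.86  0.54  1.12  1.84 -0.54  1.11 -1.3 ] [ 0.1  0.9 -0.2]
bush [ 0.6854 -0.1414] 1
jaw [ 0.5728 -0.1568] 1
jaw [ 0.5779 -0.2591] 1
bush [ 0.4358 -0.2521] 1
bush [ 0.5341 -0.3791] 1
```

View pics/s1.png

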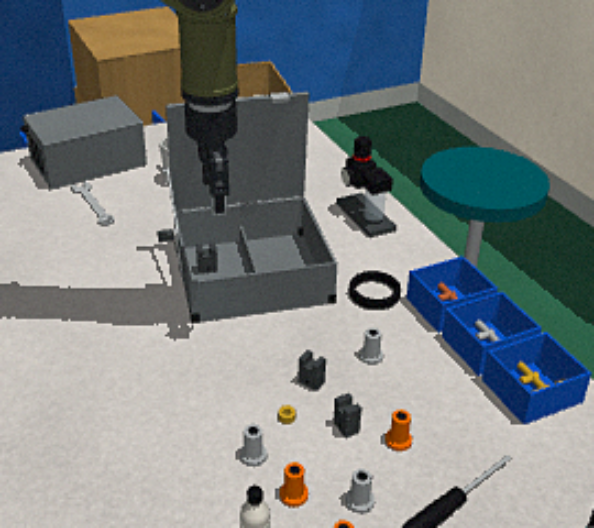

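The first jaw stands in the left compartment at (205,258) in the crop, and the other parts haven't moved. Carrying on with a fresh look before each pick.

```bash
cat > run.py <<'E'
from h import *
def go(kind,near,cell,psi=None,add=0.):
    L=[o for o in parts() if o["k"]==kind]
    o=min(L,key=lambda o:np.hypot(*(o["xy"]-near)))
    d=np.hypot(*(o["xy"]-near));print("moved %.3f"%d,"left",len(L),"nt",o["nt"])
    if psi is None: psi=fit_pick(o)[1]+add
    pick(o,psi);w=get_state()["width"]
    if not .018<w<.038:raise SystemExit("bad grip")
    place(*cell)
E
python3 - <<'E'
from run import *
go("jaw",(.5728,-.1568),(-.032,-.03),add=np.pi/2)
go("jaw",(.578,-.259),(-.075,-.042))
go("bush",(.436,-.252),(.075,.028),psi=np.deg2rad(-20))
p,_=vision.grab_frame("side");cv2.imwrite("pics/s2.png",cv2.resize(p[130:340,130:400],None,fx=2.2,fy=2.2))
E
```

```text
moved 0.000 left 2 nt 1
jaw [ 0.573 -0.157] yaw 0.5791372366273497 w 0.0340 -> 0.0337 t 18.9
placed w 0.0335 t 23.7
moved 0.000 left 1 nt 1
jaw [ 0.578 -0.259] yaw 3.1349209554059754 w 0.0233 -> 0.0234 t 28.0
placed w 0.0236 t 33.0
moved 0.000 left 3 nt 1
bush [ 0.436 -0.252] yaw None w 0.0248 -> 0.0251 t 37.3
placed w 0.0252 t 43.0
```

View pics/s2.png

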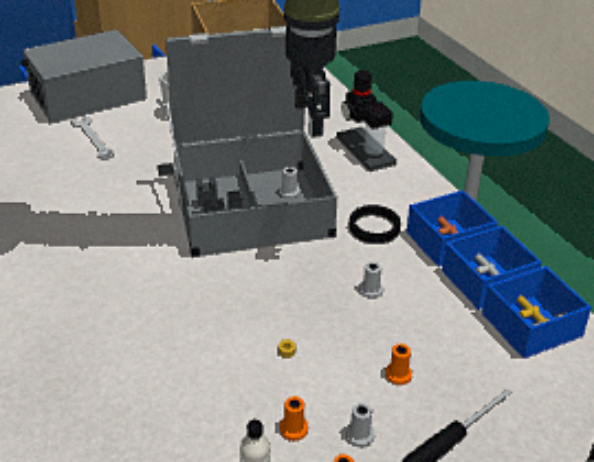

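All three jaws are in the left compartment and a bush stands in the right one at (290,182). Two grey bushes are left on the bench, at (371,280) and (361,425).

```bash
python3 - <<'E'
from run import *
go("bush",(.534,-.379),(.032,-.03),psi=np.deg2rad(97))
go("bush",(.6854,-.142),(.075,-.042),psi=0.)
print([ (o["k"],o["xy"].round(3)) for o in parts()])
a=c2w([-.03,-.28,.30]);ctrl.movep(a,orient(a,CW+np.pi/2))
p,W=cloud("side");z=W[...,2]
q,_=vision.grab_frame("top")
out=[cv2.resize(p[140:270,180:320],None,fx=2.8,fy=2.8,interpolation=2),cv2.resize(q[130:260,170:310],None,fx=2.8,fy=2.8,interpolation=2)]
cv2.imwrite("pics/s3.png",np.hstack(out))
for n in("side","top"):print(n,[(np.round(r["point"]),round(r["p"],2)) for r in models.recognise(n,"knee_pad")],proj(n,[c2w([-.151,-.009,.117])]).round(1))
print(get_state()["time"])
E
```

```text
moved 0.000 left 2 nt 1
bush [ 0.534 -0.379] yaw None w 0.0250 -> 0.0249 t 47.6
placed w 0.0246 t 53.1
moved 0.001 left 1 nt 1
bush [ 0.685 -0.142] yaw None w 0.0250 -> 0.0250 t 57.0
placed w 0.0248 t 61.9
[]
side [(array([302., 227.]), 0.6)] [[204.4 205.8]]
top [(array([228., 208.]), 0.63)] [[227.9 214.1]]
63.0417
```

View pics/s3.png

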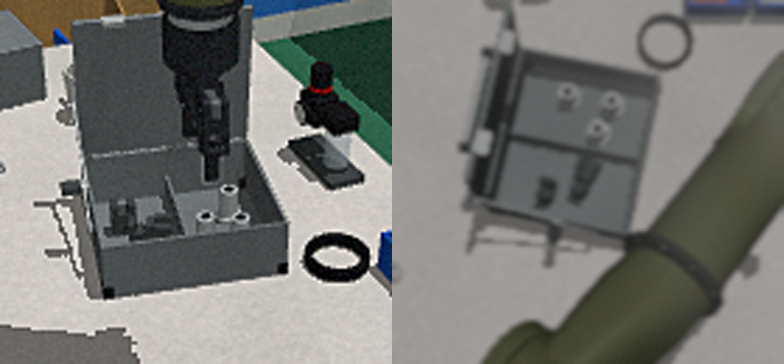

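The top crop shows three bushes upright in the far compartment, at (568,95), (610,105) and (597,130), and three jaws in the near one, at (545,190) and around (585,180). The bench is clear of steel parts. Next is the knee press.

```bash
python3 - <<'E'
from h import *
print("tcp in top:",proj("top",[get_state()["tcp_pos"]]).round())
ctrl.close_gripper(20)
a=c2w([-.153,-.009,.20]);q=orient(a,CW);ctrl.movep(a,q)
print(np.round(get_state()["qpos"],2))
ctrl.movel(c2w([-.153,-.009,.135]),max_speed=.1)
f0=np.array(get_state()["contact_force"])
for k in range(1,9):
    z=.135-.004*k; y=-.009+max(0,.127-z)*.6
    ctrl.movel(c2w([-.153,y,z]),max_speed=.03)
    s=get_state();print(round(z,3),(np.array(s["contact_force"])-f0).round(1),np.round(s["tcp_pos"][2],4))
p,_=vision.grab_frame("side");cv2.imwrite("pics/s4.png",cv2.resize(p[120:270,150:320],None,fx=3.2,fy=3.2,interpolation=2))
print(get_state()["time"])
E
```

```text
tcp in top: [[303. 191.]]
[-0.86  0.35  0.66  1.95 -0.27  0.92 -0.28]
0.131 [ 0.4  0.4 -0.9] 0.1311
0.127 [ 0.3  0.2 -1.4] 0.1268
0.123 [ 0.5  0.2 -0.4] 0.1228
0.119 [ 0.3 -0.2 -1.2] 0.1188
0.115 [ 1.7  0.3 -0.9] 0.1148
0.111 [ 1.5 -0.2 -0.6] 0.1108
0.107 [ 0.6 -0.1 -1.4] 0.1068
0.103 [ 0.5 -0.7 -0.4] 0.1029
68.275
```

View pics/s4.png

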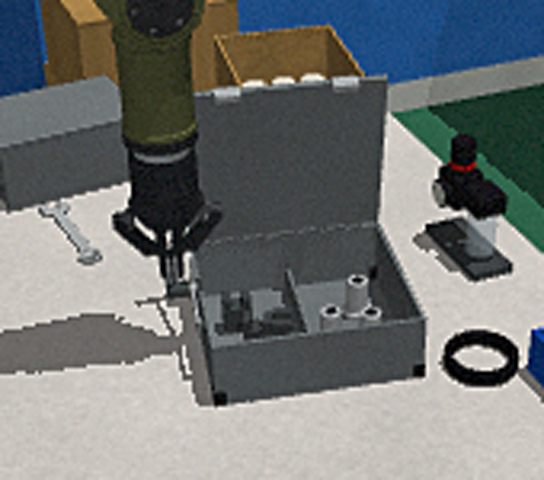

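The dark disc now sits at about (180,292) in this crop, lower than before, so the pad may already be down despite the small force readings. I'll lift off and measure.

```bash
python3 - <<'E'
from h import *
print("pad locked",proj("side",[c2w([-.151,-.009,.117])]).round(1),"pressed",proj("side",[c2w([-.151,.003,.093])]).round(1),"tip",proj("side",[get_state()["tcp_pos"]]).round(1))
t=np.array(get_state()["tcp_pos"])
ctrl.movel(t+[0,0,.08],max_speed=.15)
a=c2w([-.153,-.16,.22]);ctrl.movel(a,max_speed=.25)
b=cv2.imread("pics/side0.png");p,W=cloud("side")
cv2.imwrite("pics/s5.png",np.hstack([cv2.resize(i[150:250,180:240],None,fx=6,fy=6,interpolation=2) for i in(b,p)]))
L=RC.inv().apply(W.reshape(-1,3)-[CX,CY,0]);m=(abs(L[:,0])<.11)&(L[:,2]>.12)&(L[:,2]<.29)&(abs(L[:,1]-.08)<.08)
k=np.polyfit(L[m,2]-.085,L[m,1],1);print("lid lean deg",np.rad2deg(np.arctan(-k[0])),m.sum())
E
```

```text
pad locked [[204.4 205.8]] pressed [[204.5 209.3]] tip [[203.7 206.8]]
lid lean deg 7.195876190451186 1723
```

View pics/s5.png

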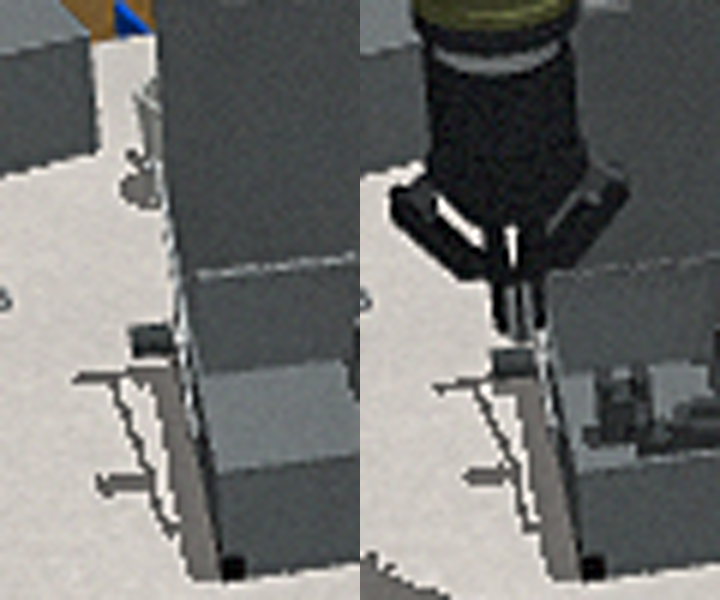

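The pad dropped about 3.7 px, which matches the prediction for a 20+ mm press. The lid lean grew from 4° to 7.2°, and the geometry gives a knee fold of about 0.5 rad, so the stay is broken. Next I'll push the lid down from behind.

```bash
python3 - <<'E'
from h import *
t=np.array(get_state()["tcp_pos"]);ctrl.movel(np.array([*t[:2],.45]),max_speed=.3)
a=c2w([0,.16,.45]);ctrl.movep(a,orient(a,CW));print(np.round(get_state()["qpos"],2))
def tcp(th,r=.205):
    return c2w([0,.110-r*np.cos(th)+.010*np.sin(th)+.011,.085+r*np.sin(th)+.010*np.cos(th)])
ctrl.movel(c2w([0,.16,.29]),max_speed=.2)
f0=np.array(get_state()["contact_force"])
for d in list(range(88,3,-6))+[0]:
    ctrl.movel(tcp(np.deg2rad(d)),max_speed=.06)
    f=RC.inv().apply(np.array(get_state()["contact_force"])-f0)
    print(d,f.round(1))
    if np.linalg.norm(f)>30:print("STOP");break
print(get_state()["time"])
p,W=cloud("side");cv2.imwrite("pics/s6.png",cv2.resize(p[100:270,150:340],None,fx=3,fy=3,interpolation=2))
E
```

```text
[-0.71  0.63  0.67  0.79 -0.38  1.81 -0.44]
88 [-0.6  0.  -0.8]
82 [-1.6  0.2  0.4]
76 [-0.3  1.1 -0.7]
70 [-1.4 -0.7 -0.7]
64 [-0.5  0.   0.1]
58 [-0.6  0.2 -0.7]
52 [-1.5 -1.2  0.1]
46 [-0.9  0.5 -0.1]
40 [-0.5  0.3 -1.3]
34 [-1.   0.8  0.2]
28 [-2.  -0.5 -0.4]
22 [-1.2 -0.8 -0.1]
16 [-0.9 -0.6  0.5]
10 [-1.9  0.6 -0.2]
4 [-1.3  0.6 -0.4]
0 [-1.  -0.7  4.9]
81.2917
```

View pics/s6.png

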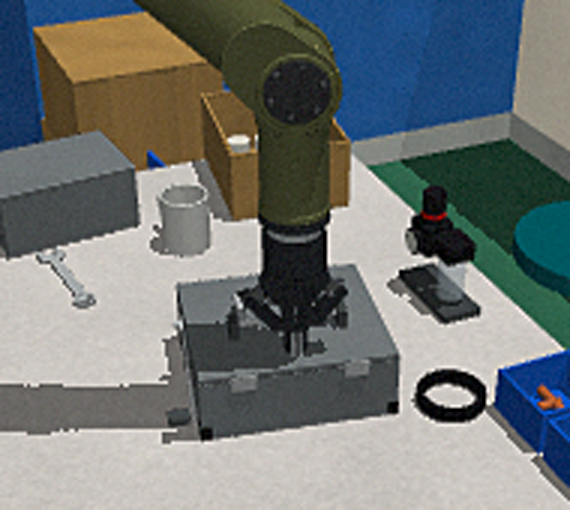

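The lid is down flat on the rim, with the tip resting on it and reading 4.9 N. I'll press a little more, back off and look at the handle.

```bash
python3 - <<'E'
from h import *
t=np.array(get_state()["tcp_pos"])
for k in range(1,4):
    ctrl.movel(t-[0,0,.0015*k],max_speed=.02);f=get_state()["contact_force"];print(np.round(f,1),np.round(get_state()["tcp_pos"][2],4))
    if f[2]>18:break
ctrl.movel(t+[0,0,.12],max_speed=.2)
a=c2w([0,-.25,.25]);ctrl.movep(a,orient(a,CW+np.pi/2));ctrl.ungrasp()
p,W=cloud("side");L=RC.inv().apply(W.reshape(-1,3)-[CX,CY,0])
m=(abs(L[:,0])<.11)&(abs(L[:,1])<.1)&(L[:,2]>.08)&(L[:,2]<.104);k=np.polyfit(L[m,1],L[m,2],1);print("lid slope",k)
m=(abs(L[:,0])<.045)&(L[:,1]>-.06)&(L[:,1]<.1)&(L[:,2]>.110)&(L[:,2]<.14);print("bar",np.median(L[m],0).round(4),m.sum())
i=cv2.resize(p[140:270,180:340],None,fx=3.5,fy=3.5,interpolation=2)
for u in proj("side",c2w(np.array([[-.055,.03,.113],[.055,.03,.113],[-.055,-.03,.113],[.055,-.03,.113]]))):cv2.circle(i,tuple(int(v) for v in(u-[180,140]+.5)*3.5),2,(0,0,255),-1)
cv2.imwrite("pics/s7.png",i);print(get_state()["time"])
E
```

```text
[-4.6 -0.3 18.4] 0.0949
lid slope [-0.00014893  0.09408415]
bar [0.002  0.0194 0.1155] 122
84.1667
```

View pics/s7.png

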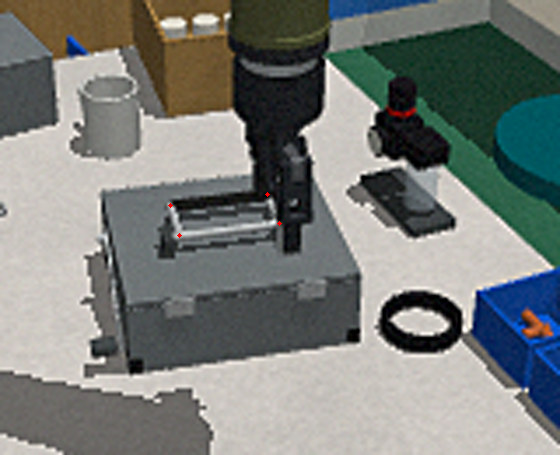

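The dots for bar and pivot coincide with the dark bar at (170,205)-(268,195) and the pale pivot rod at (180,236)-(279,223). The lid slope is about 0, so it's shut. I'll grip the bar, keeping the near finger clear of the rod, and swing it up.

```bash
python3 - <<'E'
from h import *
a=c2w([0,.034,.25]);ctrl.movep(a,orient(a,CW+np.pi/2))
ctrl.movel(c2w([0,.034,.13]),max_speed=.15);f0=np.array(get_state()["contact_force"])
ctrl.movel(c2w([0,.034,.103]),max_speed=.05);print((np.array(get_state()["contact_force"])-f0).round(1))
ctrl.close_gripper(25);print("w",get_state()["width"],(np.array(get_state()["contact_force"])-f0).round(1))
for d in list(range(8,88,8))+[86]:
    r=np.deg2rad(d)
    ctrl.movel(c2w([0,-.030+.060*np.cos(r),.103+.060*np.sin(r)]),max_speed=.05)
    s=get_state();f=RC.inv().apply(np.array(s["contact_force"])-f0);print(d,f.round(1),round(s["width"],4))
    if np.linalg.norm(f)>30:print("STOP");break
p,W=cloud("side");cv2.imwrite("pics/s8.png",cv2.resize(p[110:260,180:340],None,fx=3.5,fy=3.5,interpolation=2));print(get_state()["time"])
E
```

```text
[-1.4 -0.  -0.1]
w 0.012419101545987717 [-4.3 -8.6  2. ]
8 [ 0.3 -1.3 -3. ] 0.013
16 [ 1.1  0.4 -2.2] 0.0127
24 [ 0.7  3.8 -0.4] 0.013
32 [0.1 5.  0.6] 0.0127
40 [0.3 8.2 1.6] 0.0126
48 [-1.1 11.   5.2] 0.0129
56 [-2.  13.1 10.3] 0.0128
64 [-3.8 15.1 17.6] 0.0132
72 [-6.8 14.1 22.3] 0.0131
80 [-8.   4.3 25.1] 0.0126
86 [-5.6  2.4 21.7] 0.013
91.075
```

View pics/s8.png

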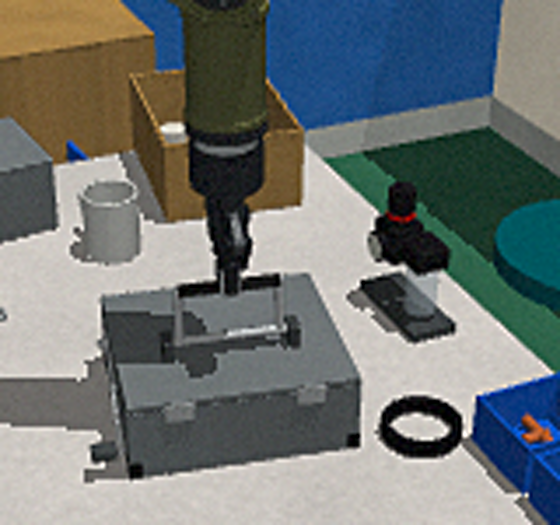

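The handle is up, with the bar at (180-280, 285) above the pivot rod. I'll nudge it into the stop, release and check.

```bash
python3 - <<'E'
from h import *
ctrl.movel(c2w([0,-.026,.168]),max_speed=.04);print(RC.inv().apply(get_state()["contact_force"]).round(1))
ctrl.movel(c2w([0,-.033,.168]),max_speed=.04);print(RC.inv().apply(get_state()["contact_force"]).round(1))
ctrl.ungrasp();ctrl.movel(c2w([0,-.033,.32]),max_speed=.2)
a=np.array([.45,-.25,.35]);ctrl.movep(a,orient(a,0.))
p,W=cloud("side");L=RC.inv().apply(W.reshape(-1,3)-[CX,CY,0])
m=(abs(L[:,0])<.045)&(abs(L[:,1])<.09)&(L[:,2]>.155)&(L[:,2]<.2);b=np.median(L[m],0);print("bar",b.round(4),m.sum(),"angle est",np.arctan2(b[2]-.113,b[1]+.03).round(3))
m=(abs(L[:,0])<.11)&(abs(L[:,1])<.1)&(L[:,2]>.08)&(L[:,2]<.104);print("lid",np.polyfit(L[m,1],L[m,2],1))
cv2.imwrite("pics/s9.png",cv2.resize(p[110:380,150:380],None,fx=2.2,fy=2.2,interpolation=2));print(get_state()["time"])
E
```

```text
[ 3.5  4.8 -2.4]
[  7.7  17.7 -10.8]
bar [ 0.0114 -0.0322  0.1749] 64 angle est 1.607
lid [-0.00135475  0.09399512]
94.7417
```

View pics/s9.png

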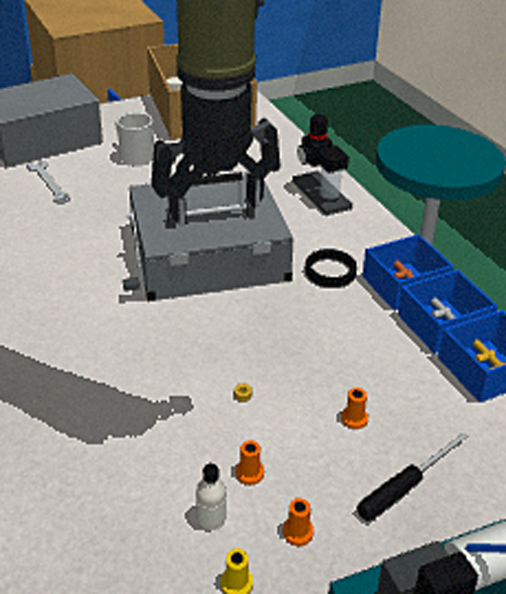

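After release the handle stands upright on its own, the lid lies flat shut, the bystanders and coloured look-alikes are in place, and the bench holds no steel parts. Handing in.

```bash
python3 -c "
from station import ctrl,ticket
ctrl.pause(.5);print(ticket.close_job())"
```

```text
the job is handed in; nothing more can be done
None
```

The job is handed in: all three jaw blocks and all three guide bushes are in their compartments, the stay is broken, the lid is shut and the carry handle is upright, by my own camera checks (the hand-in returned no verdict).

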